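Set the wide bead loom one hole longer

TASK

Two telescopic bead looms stand on the table. On the wide one, press the spring pin down flush with the top of its sleeve and slide the sleeve away from the robot, lengthening the loom, until the pin springs up in the next hole. Leave the narrow loom as it is.

Things in the scene. Friction and masses are not known exactly. Their poses are not given: they have to be found in the camera images.
- wide_loom_pin_top (a point): Top of the steel spring pin (upright, round head, 14 mm dia.) of the WIDE loom, whose wooden ends and combs are 130 mm across (narrow loom 70 mm, else alike). The pin stands in a fixed steel tube and rises through a hole of the sleeve, 8 mm proud of it, top 63 mm above the table. Site x axis: along the tube, the lengthening direction, away from the robot (within 0.3 rad); z up.
- wide_loom_stop (a point): On the wide loom's sleeve (aluminium, 30 mm square, 215 mm long, flat top 55 mm above the table, row of 17 mm holes 40 mm apart): foot of the near face of a thumb stop, a crossbar 30 mm wide, 6 thick, 11 high, 17 mm ahead of the pin at the start. A shut fingertip pressing the pin can push the sleeve on by it. The far comb, 84 mm high, is 98 mm beyond; x, z axes as the pin's.
- wide_loom_pin (a joint): How far the wide loom's pin is pressed (m): 0 up, 0.008 flush with the sleeve's top, 0.010 while held under the sleeve's wall. Spring: 4 N up, 7 N flush. Up, it locks the sleeve; pressed flush, its round head slips under the wall when the sleeve is pushed with 8 to 15 N, then stays down by itself till the next hole comes, where it snaps up and locks.
- wide_loom_sleeve (a joint): Position of the wide loom's sleeve, which carries the far wooden end, along the tube (m), growing as the loom gets longer, away from the robot: 0 at the start (1.5 mm of play in a hole), 0.040 with the pin in the next hole. About 1 N of friction holds it where it is left. The loom's near end is fixed to the table.
- narrow_loom_sleeve (a joint): The same for the sleeve of the narrow loom (ends 70 mm across), 0 at the start; to be left alone.

How it is judged:
By the outcome, as a careful person would: the job done as asked, in the order asked, and still so for the second after the job is handed in, with the robot touching nothing.
It also fails if it takes over 27 s, if anything falls off the work surface, if the arm or the gripper's body presses on something with over 40 N, if the wrist force passes 120 N, or if a joint passes its speed limit or range.

ROBOT

A 6-joint arm with a two-finger parallel gripper is mounted at the origin on the work surface. World frame = base frame: x ahead of the robot, y to its left, z up, the work surface at z = 0. Lengths are in m, angles in degrees, forces in N, time in s.
With the tool pointing down it reaches from about 0.25 to 0.725 m from the base axis. Payload 9.7 kg.
Tool frame: the origin (TCP) lies at the very end of the fingers, on their centre line; the grasp point (between the pads) lies 19 mm behind it (bot.hold_point_z is the distance from the TCP to the grasp point, in m); z points along the fingers, y is the line along which they close (so a half turn about z gives the same grasp; the last joint's range is limited). The gripper opens to 85 mm and grips with 20 to 120 N. Pads are 22 mm wide; open, the fingers measure 114 mm over their backs; the gripper's body (76 mm by 85 mm) begins 54 mm behind the grasp point. The pads swing forward as they close: fully open they stand 13 mm farther back than shut.
Start: joints at [-75.688, 4.979, 10.078, 95.1, 0, 90], TCP at [0.136, -0.533, 0.231] pointing down, gripper open.
Joint ranges: [-179.16, 179.16], [-48.56, 103.87], [-65.8, 70.77], [-126.05, 130.52], [-82.76, 87.17], [-180, 180]. Speed limits (degrees/s): [127.2, 127.2, 147.25, 180, 180, 180].

INTERFACE

Orientations are given as [roll, pitch, yaw] about the fixed x, y, z axes, in that order (R = Rz(yaw) Ry(pitch) Rx(roll)).
In Python, from workcell import bot gives the robot as it stands.
- The arm moves only by the tool play_rows, never from a script. Its argument "targets" is a list of rows, each an object with "grip": the closure in counts, from 0 (fully open) to 255 (shut); "linear": the shift along the world's x, y, z in cm, a list of three; "delta_rot": the turn, a rotation vector about the world's x, y, z in rad, a list of three. A call has 1 to 10 rows; each row is the pose to reach, as a shift and turn from the pose commanded when the call began; what a row does not reach only later rows make up. A row lasts 1/10 s, in which the tool goes at most 50 mm and 8.59 degrees, less where a joint would pass 70% of its speed; a pose out of reach is approached as far as the arm can. A call with a gripper value outside its range is refused whole. The fingers move at their own pace and stop on an object; "force" is the grip in N (left out, the last holds). Time passes only in rows, so rows that repeat a pose let the fingers close. It gives the time, the measured TCP pose, the force, the opening and the grip force at its end, in the units of the state.
- bot.get_obs(): the state, without advancing time (a new reading comes with each control period).
- bot.camera(name): name is "scene" or "top"; returns a dict with "color" (384x512x3 uint8, red, green, blue), "range_z" (384x512 float32, m along the optical axis (not along the pixel's ray), 0 where there is no reading), "fov_y" (degrees; the focal length in pixels is half the picture's height over the tangent of half this angle, whatever the lens; pixels are square), "cx", "cy" (the principal point, pixels), "world_to_cam" (4x4, takes a point from world to camera coordinates). Camera axes: x right, y up, looking along -z (the intrinsics and any distortion apply to the point x, -y, -z); pixel columns grow to the right and rows downward; lengths in m; the calibration is good to about 2 mm. A picture is of the moment at which its call begins.
- bot.job_done(): hands the job in; it is judged then, once.
Trained networks look in a picture, given as the dict that the camera call returned (one of the last four; its "shot" number tells which), for a name from the list of things; names that differ only in an ending like _2 or _b are one class to them, and where a whole thing is asked for, a point or a joint stands for the part that bears it (a point fixed in the world has none). Each returns a list of dicts, best first, with "conf" (0 to 1); they miss things now and then, are a little off and sometimes report something else, mostly with a low value. They report only what shows in the picture. A call takes as long as a camera call.
- bot.search_frame(picture, target): "box" ([left, top, right, bottom] in pixels, round what is visible of it).
- bot.trace(picture, target): "pixels" (384x512 bool, what is visible of it) and "box" ([left, top, right, bottom] in pixels, round what is visible of it).
- bot.pinpoint(picture, target): "pixel" ([column, row] in pixels: a listed point, or the origin of a listed thing).
The state is a dict: "time": time; "q": joint angles; "qd": joint speeds; "joint_efforts": joint torques, N m; "ee_pos": TCP position; "tcp_rot": TCP orientation; "wrist_force": force on the tool from outside, world axes, zero at the start; "torque": the same for the moment, N m; "opening": finger opening in m; "grasp_force": force on a finger pad.
Only numpy, scipy, OpenCV 4.12 (cv2) and the standard library are available. Lean on these libraries where they do the work, as an engineer would, in place of code of your own. Each camera call takes 0.05 s, during which the arm holds its last target. There are 200 camera calls.

## Working session

There is one attempt and no reset: what is moved stays moved. The work goes in short steps, Python scripts to look and compute and a tool call to move; the robot and the scene stay as the last step left them, time stands still between calls to the robot, and variables do not carry over. Pictures are saved under pics/ and viewed, at most 10 in all, crops included, and the job is handed in when it is done.

Besides the shell and the picture viewer there is one more tool, called after "Emit:" by a JSON object that holds its "fn" and its "kwargs". play_rows: Moves the arm, as the interface text tells. Its arguments: {"type":"object","properties":{"targets":{"type":"array","items":{"type":"object","properties":{"grip":{"type":"number"},"linear":{"type":"array","items":{"type":"number"}},"delta_rot":{"type":"array","items":{"type":"number"}}}}},"force":{"type":"number"}},"required":["targets"]}

```bash
mkdir -p pics
cat > h.py <<'E'
import numpy as np, cv2
from workcell import bot
def ray(p,px):
    f=192/np.tan(np.radians(p["fov_y"])/2); K=np.array([[f,0,p["cx"]],[0,f,p["cy"]],[0,0,1]])
    d=[p[k] for k in p if 'dist' in k]
    u=cv2.undistortPoints(np.array([[px]],float),K,np.array(d[0],float) if d else None)[0,0]
    T=np.linalg.inv(np.array(p["world_to_cam"])); return T[:3,3],T[:3,:3]@np.array([u[0],-u[1],-1])
def at_z(p,px,z):
    o,d=ray(p,px); return o+d*(z-o[2])/d[2]
def at_depth(p,px):
    o,d=ray(p,px); return o+d*p["range_z"][int(round(px[1])),int(round(px[0]))]
E
python3 - <<'E'
from h import *
for n in("scene","top"):
    p=bot.camera(n); cv2.imwrite(f"pics/{n}1.png",p["color"][...,::-1])
    print(n,[ (k,v) for k,v in p.items() if k not in("color","range_z")])
    for t,z in(("wide_loom_pin_top",.063),("wide_loom_stop",.055)):
        for r in bot.pinpoint(p,t)[:3]: print(t,r,at_z(p,r["pixel"],z).round(4),at_depth(p,r["pixel"]).round(4))
print(bot.get_obs())
E
```

```text
scene [('fov_y', 49.04289403368844), ('cx', 255.267445047589), ('cy', 191.02674116193714), ('world_to_cam', array([[-0.27979649,  0.96003979, -0.00612517,  0.176571  ],
       [-0.82916665, -0.23842867,  0.50560304,  0.42016631],
       [ 0.48393862,  0.14654474,  0.86274449, -1.08721346],
       [ 0.        ,  0.        ,  0.        ,  1.        ]])), ('shot', 1)]
wide_loom_pin_top {'pixel': [385.0, 219.3], 'conf': 0.55} [0.544  0.2121 0.063 ] [0.5383 0.214  0.0531]
wide_loom_pin_top {'pixel': [376.4, 233.1], 'conf': 0.28} [0.5747 0.2014 0.063 ] [0.5725 0.2021 0.0589]
wide_loom_stop {'pixel': [376.3, 230.4], 'conf': 0.65} [0.5653 0.2018 0.055 ] [0.5698 0.2004 0.0633]
top [('fov_y', 51.13592996537485), ('cx', 256.1644102209151), ('cy', 190.90030205804317), ('world_to_cam', array([[ 0.02226288, -0.99932404, -0.02925448,  0.00510562],
       [ 0.9885624 ,  0.01763851,  0.14977741, -0.5739342 ],
       [-0.14916016, -0.03225435,  0.98828685, -0.64522313],
       [ 0.        ,  0.        ,  0.        ,  1.        ]])), ('shot', 2)]
wide_loom_pin_top {'pixel': [134.9, 202.0], 'conf': 0.63} [0.5483 0.2186 0.063 ] [0.5495 0.2221 0.0529]
wide_loom_stop {'pixel': [143.9, 193.0], 'conf': 0.92} [0.5649 0.2069 0.055 ] [0.5647 0.2064 0.0567]
{'time': 0.3, 'q': array([-7.56897207e+01,  4.99248764e+00,  1.00653688e+01,  9.51008184e+01,
       -9.92621669e-04,  9.00021184e+01]), 'qd': array([-0.01776477, -0.14055953,  0.12335734, -0.08129613,  0.06510903,
       -0.05627671]), 'joint_efforts': array([-5.77252558e-04, -5.19565272e+01,  4.64317167e+01,  6.47537730e-03,
       -6.77264393e-05, -7.31369823e-06]), 'ee_pos': array([ 0.13592193, -0.53286354,  0.23103861]), 'tcp_rot': array([-1.79972063e+02,  9.93654478e-04,  1.43081614e+01]), 'wrist_force': array([-0.27550316, -0.16295681, -0.13610999]), 'torque': array([-0.01989488,  0.00935543,  0.01361812]), 'grasp_force': 0.0, 'opening': 0.08495470534457607}
```

Run:
```python
import cv2,numpy as np
a=cv2.imread("pics/top1.png");s=cv2.imread("pics/scene1.png")
cv2.imwrite("pics/a.png",np.vstack([np.hstack([cv2.resize(a,(400,300)),cv2.resize(s,(400,300))]),np.hstack([cv2.resize(a[150:240,75:195],(400,300),interpolation=2),cv2.resize(s[180:270,320:440],(400,300),interpolation=2)])]))
```

```text
(no output)
```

View pics/a.png

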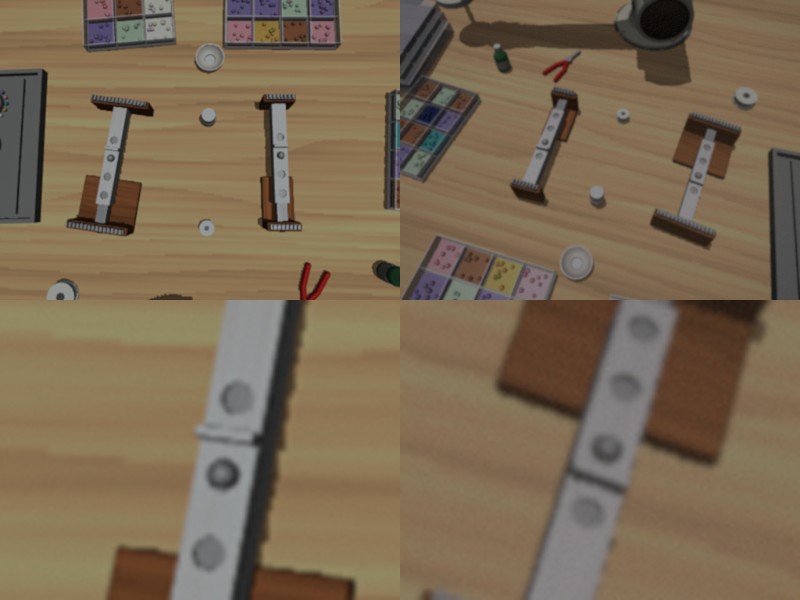

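The wide loom is the left one in the top view: its pin is at about (141.6, 202.2) and the stop foot at about (143.4, 192). In the scene view the pin is at about (382, 224). The detector's pin pixel was off to the side.

Run:
```python
from h import *
p=bot.camera("top"); s=bot.camera("scene")
print("pin",at_z(p,(141.6,202.2),.060),at_z(s,(382.1,224.1),.060))
print("stop",at_z(p,(143.4,192),.055))
a=at_z(p,(75+208/3.333,150+252/3.333),.055);b=at_z(p,(75+237/3.333,150+98/3.333),.055)
print(a,b,np.linalg.norm(b-a),np.arctan2(*(b-a)[1::-1]))
# sleeve top by depth
P=np.array([[ *at_depth(p,(x,y)) ] for y in range(125,295) for x in range(100,190) if p["range_z"][y,x]>0])
d0=b-a; d0/=np.linalg.norm(d0); t=(P-a)@d0
m=(abs(P[:,2]-.055)<.006)&(P[:,1]>.12)&(P[:,1]<.3)&(t>-.05)&(t<.15)
Q=P[m][:,:2]; c,(w,h),an=cv2.minAreaRect(Q.astype(np.float32)); print(len(Q),np.median(P[m][:,2]),c,w,h,an)
k=np.polyfit(Q[:,0],Q[:,1],1); print("axis",k,np.arctan(k[0]), "y at .5483",np.polyval(k,.548))
```

```text
pin [0.54855765 0.20824715 0.06      ] [0.55307098 0.20903753 0.06      ]
stop [0.56664105 0.207914   0.055     ]
[0.50947114 0.21437112 0.055     ] [0.58844886 0.20465941 0.055     ] 0.07957258905044111 -0.12235343006312405
2029 0.054079022801176824 (0.5590280294418335, 0.20843297243118286) 0.031442709267139435 0.19958852231502533 83.0893325805664
axis [-0.11795394  0.27379581] -0.11741142663767776 y at .5483 0.20915705093541256
```

Emit:
{"fn": "play_rows", "kwargs": {"targets": [{"grip": 255,"linear": [2.4,4.4,0],"delta_rot": [0,0,-0.04]},{"grip": 255,"linear": [4.8,8.7,0],"delta_rot": [0,0,-0.08]},{"grip": 255,"linear": [7.2,13,0],"delta_rot": [0,0,-0.12]},{"grip": 255,"linear": [9.6,17.3,0],"delta_rot": [0,0,-0.16]},{"grip": 255,"linear": [12,21.6,0],"delta_rot": [0,0,-0.2]},{"grip": 255,"linear": [14.4,25.9,0],"delta_rot": [0,0,-0.24]},{"grip": 255,"linear": [16.8,30.3,0],"delta_rot": [0,0,-0.28]},{"grip": 255,"linear": [19.2,34.6,0],"delta_rot": [0,0,-0.31]},{"grip": 255,"linear": [21.6,38.9,0],"delta_rot": [0,0,-0.34]},{"grip": 255,"linear": [24,43.2,0],"delta_rot": [0,0,-0.37]}]}}

```text
time: 1.4
ee_pos: [0.3765, -0.099, 0.2317]
tcp_rot: [180.0, -0.1, -7.0]
wrist_force: [1.2, -2.1, -0.4]
opening: -0.0001
grasp_force: 0.0
```

Emit:
{"fn": "play_rows", "kwargs": {"targets": [{"grip": 255,"linear": [2.2,3.9,0]},{"grip": 255,"linear": [4.4,7.8,0]},{"grip": 255,"linear": [6.6,11.7,0]},{"grip": 255,"linear": [8.8,15.6,-1]},{"grip": 255,"linear": [11,19.5,-3]},{"grip": 255,"linear": [13.2,23.4,-5]},{"grip": 255,"linear": [15.4,27.3,-7]},{"grip": 255,"linear": [17.4,31,-9]},{"grip": 255,"linear": [17.4,31,-12]},{"grip": 255,"linear": [17.4,31,-14]}]}}

```text
validation failed for argument at $.ta...
```

Run:
```python
from h import *
o=bot.get_obs(); print(o["ee_pos"],o["tcp_rot"],o["wrist_force"])
p=bot.camera("top"); s=bot.camera("scene")
cv2.imwrite("pics/b.png",np.hstack([cv2.resize(q["color"][y:y+120,x:x+80,::-1],(400,600),interpolation=2) for q,x,y in((p,105,130),(s,345,160))]))
```

```text
[ 0.37648298 -0.09897037  0.23166813] [ 1.79985110e+02 -7.40756091e-02 -6.96334218e+00] [ 1.22402079 -2.05740802 -0.43355528]
```

View pics/b.png

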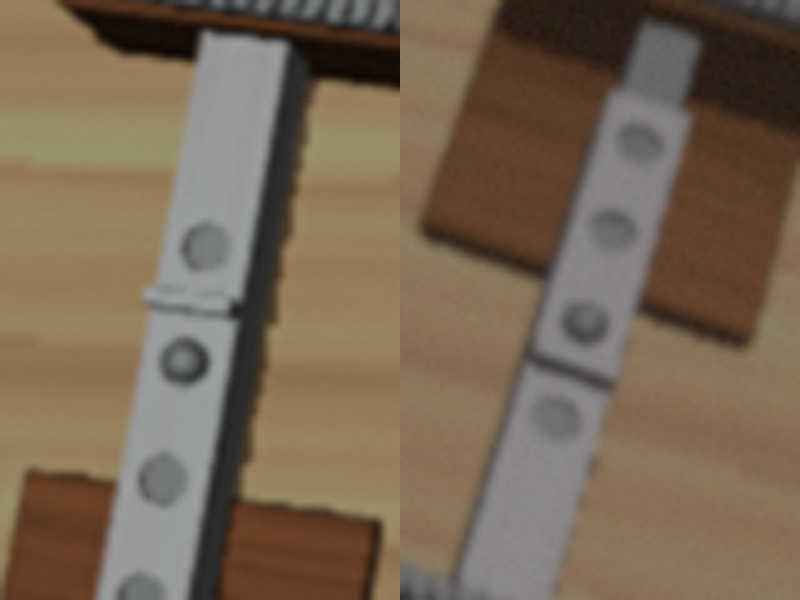

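The move was refused because `delta_rot` is required. The picture confirms the pin at (142, 202) in the top view, free-standing behind the stop bar.

Emit:
{"fn": "play_rows", "kwargs": {"targets": [{"grip": 255,"linear": [2.2,3.9,0],"delta_rot": [0,0,0]},{"grip": 255,"linear": [4.4,7.8,0],"delta_rot": [0,0,0]},{"grip": 255,"linear": [6.6,11.7,0],"delta_rot": [0,0,0]},{"grip": 255,"linear": [8.8,15.6,-1],"delta_rot": [0,0,0]},{"grip": 255,"linear": [11,19.5,-3],"delta_rot": [0,0,0]},{"grip": 255,"linear": [13.2,23.4,-5],"delta_rot": [0,0,0]},{"grip": 255,"linear": [15.4,27.3,-7],"delta_rot": [0,0,0]},{"grip": 255,"linear": [17.4,31,-9],"delta_rot": [0,0,0]},{"grip": 255,"linear": [17.4,31,-12],"delta_rot": [0,0,0]},{"grip": 255,"linear": [17.4,31,-14],"delta_rot": [0,0,0]}]}}

```text
time: 2.5
ee_pos: [0.5112, -0.0181, 0.1516]
tcp_rot: [-178.0, 0.1, -3.1]
wrist_force: [0.6, -0.3, -0.2]
opening: -0.0003
grasp_force: 0.0
```

Run:
```python
from h import *
o=bot.get_obs(); print(o["ee_pos"],o["tcp_rot"],o["wrist_force"])
p=bot.camera("top"); s=bot.camera("scene")
cv2.imwrite("pics/c.png",np.hstack([cv2.resize(q["color"][y:y+120,x:x+80,::-1],(400,600),interpolation=2) for q,x,y in((p,105,130),(s,345,160))]))
```

```text
[ 0.51119346 -0.01808562  0.15158652] [-1.78006286e+02  7.20498667e-02 -3.08064861e+00] [ 0.55084214 -0.31349614 -0.24410809]
```

View pics/c.png

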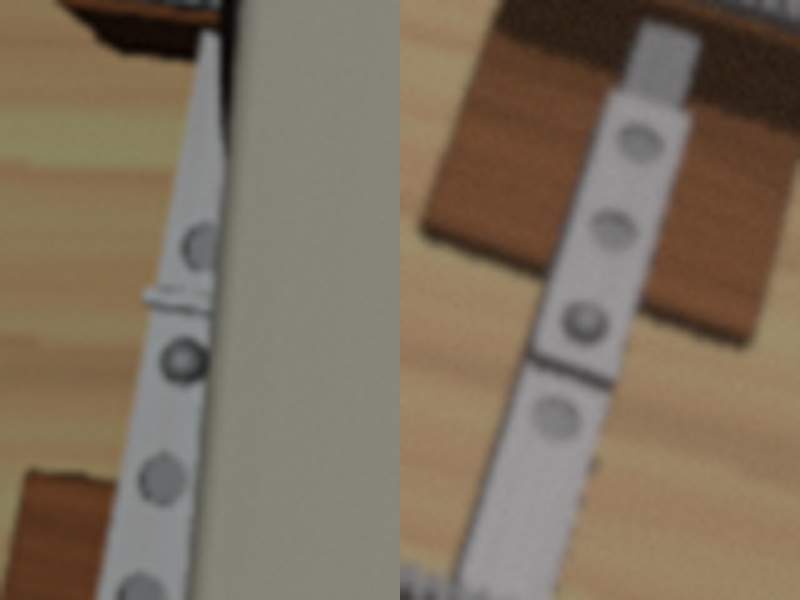

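The hand is lagging behind the request, at (0.511, -0.018). The pin is still visible and untouched at the same pixels. I'll check the joints before going on.

Run:
```python
from h import *
o=bot.get_obs(); print(o["time"],o["q"].round(2),o["qd"].round(2))
from scipy.spatial.transform import Rotation as R
a=R.from_euler("xyz",o["tcp_rot"],degrees=True); b=R.from_euler("xyz",[180,0,-7],degrees=True)
print((b*a.inv()).as_rotvec(), (np.array([.55,.209,.11])-o["ee_pos"])*100)
```

```text
2.6 [ -3.13  -1.03  -5.13  86.2    1.99 179.94] [-0.03 -1.7   1.8   2.77  0.01  0.04]
[-0.0351369  -0.00201549 -0.06848386] [ 3.9942474  22.69370636 -3.98908782]
```

Emit:
{"fn": "play_rows", "kwargs": {"targets": [{"grip": 255,"linear": [0.4,2,0],"delta_rot": [-0.035,0,-0.034]},{"grip": 255,"linear": [0.8,4,0],"delta_rot": [-0.035,0,-0.068]},{"grip": 255,"linear": [1.2,6,0],"delta_rot": [-0.035,0,-0.068]},{"grip": 255,"linear": [1.5,8,0],"delta_rot": [-0.035,0,-0.068]}]}}

```text
time: 3.0
ee_pos: [0.5208, -0.0164, 0.1536]
tcp_rot: [-177.9, -0.1, -2.9]
wrist_force: [-1.0, -0.7, 0.0]
opening: -0.0001
grasp_force: 0.0
```

Run:
```python
from h import *
o=bot.get_obs(); print(o["time"],o["q"].round(2),o["qd"].round(2))
```

```text
3.0 [-2.9500e+00  2.0000e-02 -3.6700e+00  8.6210e+01  2.0900e+00  1.7994e+02] [1.58 2.47 2.24 0.11 0.44 0.  ]
```

Joint 6 is at its limit (180°), so I'll use the equivalent half-turned grasp, turning positively about z.

Emit:
{"fn": "play_rows", "kwargs": {"targets": [{"grip": 255,"linear": [0,0,0],"delta_rot": [0,0,0.14]},{"grip": 255,"linear": [0,1,0],"delta_rot": [0,0,0.28]},{"grip": 255,"linear": [0.5,3.5,0],"delta_rot": [0,0,0.42]},{"grip": 255,"linear": [0.9,6.5,0],"delta_rot": [0,0,0.56]},{"grip": 255,"linear": [1.3,9.5,0],"delta_rot": [0,0,0.7]},{"grip": 255,"linear": [1.7,12.5,0],"delta_rot": [0,0,0.84]},{"grip": 255,"linear": [2.1,15.5,0],"delta_rot": [0,0,0.98]},{"grip": 255,"linear": [2.5,18.5,0],"delta_rot": [0,0,1.12]},{"grip": 255,"linear": [2.9,21.5,0],"delta_rot": [0,0,1.26]},{"grip": 255,"linear": [2.9,22.5,0],"delta_rot": [0,0,1.4]}]}}

```text
time: 4.0
ee_pos: [0.5495, 0.2112, 0.1529]
tcp_rot: [-177.9, -0.1, 77.8]
wrist_force: [0.1, -0.2, -0.6]
opening: 0.0001
grasp_force: 0.0
```

```bash
cat > g.py <<'E'
from h import *
from scipy.spatial.transform import Rotation as R
o=bot.get_obs(); print(o["time"],o["q"].round(2),o["ee_pos"],o["tcp_rot"].round(2),o["wrist_force"].round(1))
a=R.from_euler("xyz",o["tcp_rot"],degrees=True); b=R.from_euler("xyz",[180,0,173],degrees=True)
print((b*a.inv()).as_rotvec(), (np.array([.55,.209,.08])-o["ee_pos"])*100)
E
python3 g.py
```

```text
4.0 [ 20.45  11.17   8.27  88.8    1.18 122.65] [0.54947891 0.2111599  0.1528754 ] [-1.7793e+02 -8.0000e-02  7.7780e+01] [ 0.1 -0.2 -0.6]
[ 0.02229822 -0.03398131  1.66173168] [ 0.05210864 -0.21598994 -7.28753987]
```

Emit:
{"fn": "play_rows", "kwargs": {"targets": [{"grip": 255,"linear": [0,-0.2,-0.5],"delta_rot": [0,0,0.14]},{"grip": 255,"linear": [0,-0.2,-1],"delta_rot": [0,0,0.28]},{"grip": 255,"linear": [0,-0.2,-1.5],"delta_rot": [0.01,-0.01,0.42]},{"grip": 255,"linear": [0,-0.2,-2],"delta_rot": [0.01,-0.01,0.56]},{"grip": 255,"linear": [0,-0.2,-2.5],"delta_rot": [0.01,-0.015,0.7]},{"grip": 255,"linear": [0,-0.2,-3],"delta_rot": [0.01,-0.02,0.84]},{"grip": 255,"linear": [0,-0.2,-3.5],"delta_rot": [0.015,-0.02,0.98]},{"grip": 255,"linear": [0,-0.2,-4],"delta_rot": [0.015,-0.025,1.12]},{"grip": 255,"linear": [0,-0.2,-4.5],"delta_rot": [0.02,-0.03,1.26]},{"grip": 255,"linear": [0,-0.2,-5],"delta_rot": [0.02,-0.03,1.4]}]}}

```text
time: 5.0
ee_pos: [0.5494, 0.2067, 0.1031]
tcp_rot: [-179.9, -0.2, 157.9]
wrist_force: [-0.7, 0.4, -0.2]
opening: -0.0002
grasp_force: 0.0
```

```bash
python3 g.py
```

```text
5.0 [2.059e+01 9.680e+00 1.100e+00 8.169e+01 5.000e-02 4.271e+01] [0.54942316 0.20665493 0.1030949 ] [-179.85   -0.23  157.88] [-0.7  0.4 -0.2]
[ 0.00149993 -0.00453144  0.26381897] [ 0.05768413  0.23450739 -2.30949024]
```

Emit:
{"fn": "play_rows", "kwargs": {"targets": [{"grip": 255,"linear": [0,0.1,-1],"delta_rot": [0,0,0.13]},{"grip": 255,"linear": [0,0.2,-2],"delta_rot": [0,-0.004,0.264]},{"grip": 255,"linear": [0,0.2,-2.8],"delta_rot": [0,-0.004,0.264]},{"grip": 255,"linear": [0,0.2,-2.8],"delta_rot": [0,-0.004,0.264]}]}}

```text
time: 5.4
ee_pos: [0.5488, 0.2084, 0.0739]
tcp_rot: [-179.8, -0.1, 172.5]
wrist_force: [-1.0, -0.5, 0.2]
opening: -0.0002
grasp_force: 0.0
```

```bash
python3 g.py
python3 - <<'E'
from h import *
p=bot.camera("top"); s=bot.camera("scene")
cv2.imwrite("pics/d.png",np.hstack([cv2.resize(q["color"][y:y+120,x:x+80,::-1],(400,600),interpolation=2) for q,x,y in((p,105,130),(s,345,160))]))
E
```

```text
5.4 [20.84 10.02 -1.75 78.41 -0.09 28.38] [0.54880068 0.20840543 0.07393076] [-1.7983e+02 -1.1000e-01  1.7246e+02] [-1.  -0.5  0.2]
[ 0.00261708 -0.00226407  0.00942927] [0.11993151 0.05945671 0.60692412]
```

View pics/d.png

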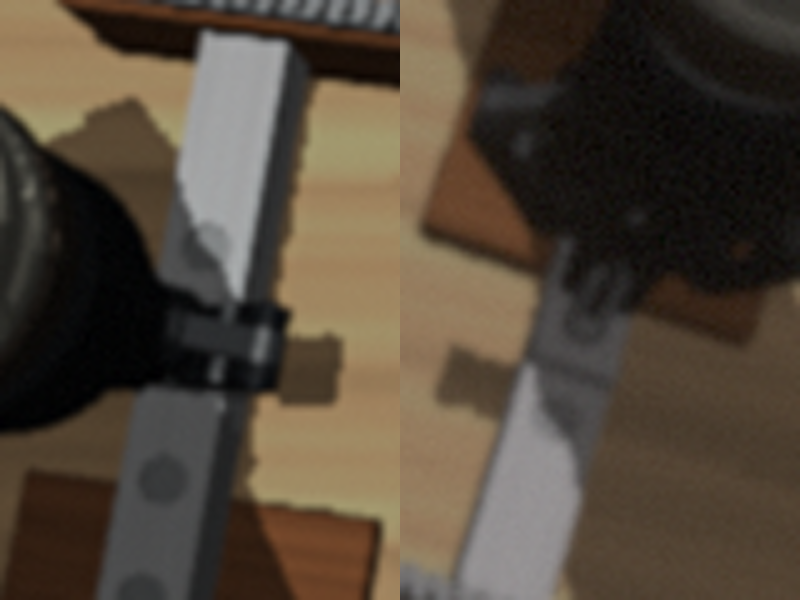

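The shut fingertip is over the sleeve axis, just behind the stop: in the scene view it sits at about the pin's place (382, 222). Now I'll press.

Emit:
{"fn": "play_rows", "kwargs": {"targets": [{"grip": 255,"linear": [0.1,0,-0.6],"delta_rot": [0,0,0.008]},{"grip": 255,"linear": [0.1,0,-1.2],"delta_rot": [0,0,0.008]},{"grip": 255,"linear": [0.1,0,-1.5],"delta_rot": [0,0,0.008]},{"grip": 255,"linear": [0.1,0,-1.5],"delta_rot": [0,0,0.008]}]}}

```text
time: 5.9
ee_pos: [0.5507, 0.2086, 0.0601]
tcp_rot: [-179.9, 0.0, 173.1]
wrist_force: [1.6, 1.4, 5.1]
opening: 0.0
grasp_force: 2.5
```

Emit:
{"fn": "play_rows", "kwargs": {"targets": [{"grip": 255,"linear": [0,0,-0.3],"delta_rot": [0,0,0]},{"grip": 255,"linear": [0,0,-0.5],"delta_rot": [0,0,0]},{"grip": 255,"linear": [0,0,-0.55],"delta_rot": [0,0,0]},{"grip": 255,"linear": [0,0,-0.55],"delta_rot": [0,0,0]}]}}

```text
time: 6.3
ee_pos: [0.5508, 0.2086, 0.0554]
tcp_rot: [-179.9, 0.1, 173.1]
wrist_force: [-0.0, -1.9, 6.8]
opening: -0.0
grasp_force: 3.4
```

Emit:
{"fn": "play_rows", "kwargs": {"targets": [{"grip": 255,"linear": [0,0,-0.06],"delta_rot": [0,0,0]},{"grip": 255,"linear": [0.2,-0.02,-0.08],"delta_rot": [0,0,0]},{"grip": 255,"linear": [0.4,-0.05,-0.08],"delta_rot": [0,0,0]},{"grip": 255,"linear": [0.5,-0.06,-0.08],"delta_rot": [0,0,0]},{"grip": 255,"linear": [0.5,-0.06,-0.08],"delta_rot": [0,0,0]}]}}

```text
time: 6.8
ee_pos: [0.5553, 0.2081, 0.055]
tcp_rot: [-179.9, 0.0, 173.1]
wrist_force: [-4.4, -0.2, 10.8]
opening: -0.0
grasp_force: 5.3
```

Emit:
{"fn": "play_rows", "kwargs": {"targets": [{"grip": 255,"linear": [0.1,-0.01,0],"delta_rot": [0,0,0]},{"grip": 255,"linear": [0.2,-0.02,0],"delta_rot": [0,0,0]},{"grip": 255,"linear": [0.3,-0.04,0],"delta_rot": [0,0,0]},{"grip": 255,"linear": [0.3,-0.04,0],"delta_rot": [0,0,0]}]}}

```text
time: 7.2
ee_pos: [0.5575, 0.2078, 0.055]
tcp_rot: [-179.9, -0.1, 173.1]
wrist_force: [-7.6, 1.5, 12.5]
opening: -0.0001
grasp_force: 6.2
```

Emit:
{"fn": "play_rows", "kwargs": {"targets": [{"grip": 255,"linear": [0.1,-0.01,0],"delta_rot": [0,0,0]},{"grip": 255,"linear": [0.2,-0.02,0],"delta_rot": [0,0,0]},{"grip": 255,"linear": [0.3,-0.04,0],"delta_rot": [0,0,0]},{"grip": 255,"linear": [0.3,-0.04,0],"delta_rot": [0,0,0]}]}}

```text
time: 7.6
ee_pos: [0.5606, 0.2075, 0.055]
tcp_rot: [-179.9, -0.1, 173.1]
wrist_force: [-8.1, 0.7, 11.7]
opening: 0.0001
grasp_force: 6.2
```

Emit:
{"fn": "play_rows", "kwargs": {"targets": [{"grip": 255,"linear": [0.2,-0.02,0],"delta_rot": [0,0,0]},{"grip": 255,"linear": [0.4,-0.05,0],"delta_rot": [0,0,0]},{"grip": 255,"linear": [0.6,-0.07,0],"delta_rot": [0,0,0]},{"grip": 255,"linear": [0.6,-0.07,0],"delta_rot": [0,0,0]}]}}

```text
time: 8.0
ee_pos: [0.5677, 0.2067, 0.055]
tcp_rot: [-179.9, 0.0, 173.1]
wrist_force: [-1.5, 0.1, 8.3]
opening: 0.0
grasp_force: 4.3
```

Run:
```python
from h import *
p=bot.camera("top"); s=bot.camera("scene")
cv2.imwrite("pics/e.png",np.hstack([cv2.resize(q["color"][y:y+120,x:x+80,::-1],(400,600),interpolation=2) for q,x,y in((p,105,130),(s,345,160))]))
```

```text
(no output)
```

View pics/e.png

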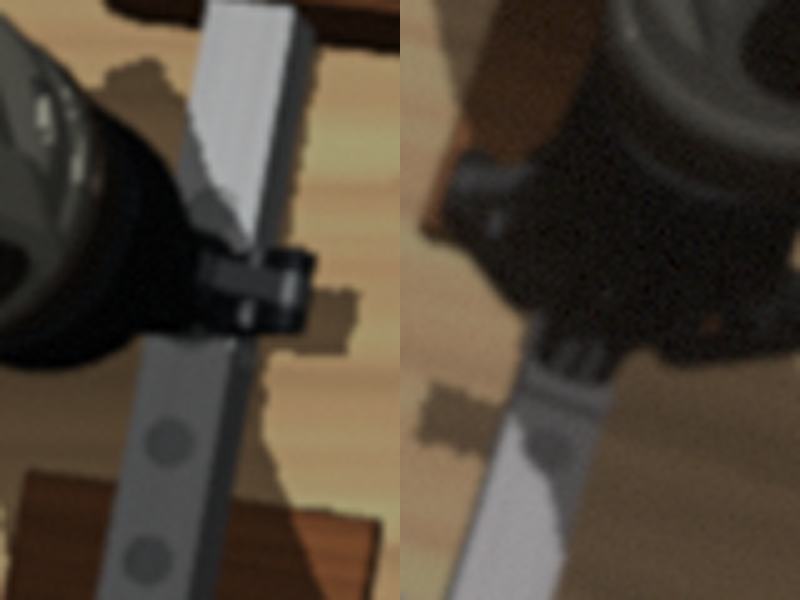

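The sleeve has moved about 12 mm: the rear hole went from row 480 to 442 in the crop, and the far end moved too. The pin is tucked under the wall, so I'll ease the tip up and keep pushing by the stop.

Emit:
{"fn": "play_rows", "kwargs": {"targets": [{"grip": 255,"linear": [0,0,0.3],"delta_rot": [0,0,0]},{"grip": 255,"linear": [0.3,-0.04,0.3],"delta_rot": [0,0,0]},{"grip": 255,"linear": [0.6,-0.07,0.3],"delta_rot": [0,0,0]},{"grip": 255,"linear": [0.9,-0.11,0.3],"delta_rot": [0,0,0]},{"grip": 255,"linear": [1.2,-0.14,0.3],"delta_rot": [0,0,0]},{"grip": 255,"linear": [1.5,-0.18,0.3],"delta_rot": [0,0,0]},{"grip": 255,"linear": [1.8,-0.22,0.3],"delta_rot": [0,0,0]},{"grip": 255,"linear": [1.8,-0.22,0.3],"delta_rot": [0,0,0]}]}}

```text
time: 8.9
ee_pos: [0.5852, 0.2041, 0.0563]
tcp_rot: [-179.9, -0.1, 173.1]
wrist_force: [-1.9, 0.5, 0.4]
opening: 0.0004
grasp_force: 0.5
```

```bash
cat > m.py <<'E'
from h import *
import sys
p=bot.camera("top")
# far end / hole view
cv2.imwrite(sys.argv[1],cv2.resize(p["color"][130:250,95:175,::-1],(400,600),interpolation=2))
for r in bot.pinpoint(p,"wide_loom_stop")[:2]+bot.pinpoint(p,"wide_loom_pin_top")[:2]: print(r,at_z(p,r["pixel"],.055))
E
python3 m.py pics/f.png; python3 g.py
```

```text
{'pixel': [145.9, 173.9], 'conf': 0.91} [0.59799902 0.20562629 0.055     ]
9.05 [19.27 14.74  1.83 77.19 -0.11 26.15] [0.58532426 0.20408281 0.05626608] [-1.7986e+02 -4.0000e-02  1.7312e+02] [-0.4  0.2 -0.3]
[ 0.00230718 -0.00100817 -0.00213629] [-3.53242587  0.49171857  2.3733921 ]
```

View pics/f.png

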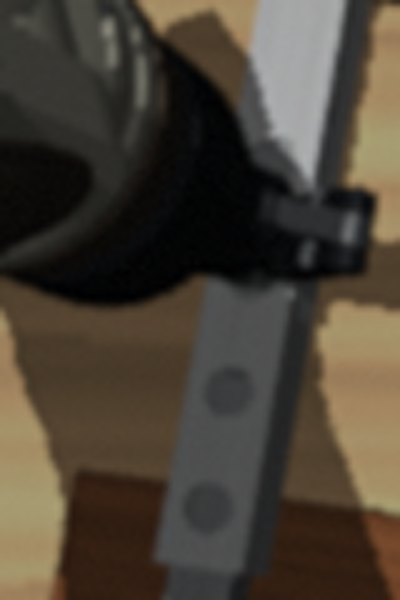

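The sleeve is now at about 30 mm (hole at crop row 390, was 480), and the pin is not yet up. About 10 mm remains.

Emit:
{"fn": "play_rows", "kwargs": {"targets": [{"grip": 255,"linear": [0.2,-0.02,0],"delta_rot": [0,0,0]},{"grip": 255,"linear": [0.4,-0.05,0],"delta_rot": [0,0,0]},{"grip": 255,"linear": [0.6,-0.07,0],"delta_rot": [0,0,0]},{"grip": 255,"linear": [0.7,-0.08,0],"delta_rot": [0,0,0]},{"grip": 255,"linear": [0.8,-0.1,0],"delta_rot": [0,0,0]},{"grip": 255,"linear": [0.8,-0.1,0],"delta_rot": [0,0,0]}]}}

```text
time: 9.65
ee_pos: [0.5937, 0.2031, 0.0567]
tcp_rot: [-179.9, -0.0, 173.1]
wrist_force: [-0.1, 0.5, -0.4]
opening: 0.0003
grasp_force: 0.0
```

Emit:
{"fn": "play_rows", "kwargs": {"targets": [{"grip": 255,"linear": [0.05,0,0],"delta_rot": [0,0,0]},{"grip": 255,"linear": [0.1,-0.01,0],"delta_rot": [0,0,0]},{"grip": 255,"linear": [0.1,-0.01,0],"delta_rot": [0,0,0]}]}}

```text
time: 9.95
ee_pos: [0.5944, 0.2031, 0.0567]
tcp_rot: [-179.9, -0.0, 173.1]
wrist_force: [-0.8, 0.9, 0.4]
opening: -0.0002
grasp_force: 0.3
```

```bash
python3 m.py pics/g.png; python3 g.py
```

```text
{'pixel': [150.1, 170.4], 'conf': 0.61} [0.60421629 0.19875985 0.055     ]
{'pixel': [139.5, 198.9], 'conf': 0.62} [0.55470438 0.21381871 0.055     ]
10.1 [18.91 15.82  3.18 77.44 -0.1  25.78] [0.59440926 0.20307192 0.05667644] [-1.7988e+02 -1.0000e-02  1.7313e+02] [-0.1 -0.6  0.9]
[ 0.00209122 -0.00050467 -0.00224036] [-4.44092645  0.5928083   2.33235624]
```

View pics/g.png

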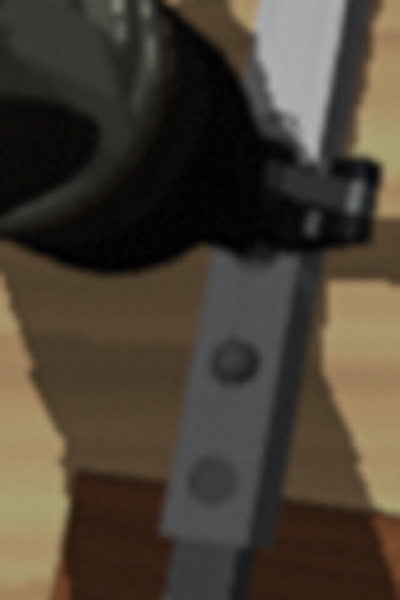

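The next hole is now at the pin's original place (crop 235, 362), and a domed pin appears to fill it. A gentle push will confirm the lock before I back off.

Emit:
{"fn": "play_rows", "kwargs": {"targets": [{"grip": 255,"linear": [0.1,-0.01,0],"delta_rot": [0,0,0]},{"grip": 255,"linear": [0.2,-0.02,0],"delta_rot": [0,0,0]},{"grip": 255,"linear": [0.2,-0.02,0],"delta_rot": [0,0,0]}]}}

```text
time: 10.4
ee_pos: [0.5965, 0.2029, 0.0566]
tcp_rot: [-179.9, -0.0, 173.1]
wrist_force: [0.1, 0.2, 0.5]
opening: 0.0003
grasp_force: 0.1
```

Emit:
{"fn": "play_rows", "kwargs": {"targets": [{"grip": 255,"linear": [0.05,0,0],"delta_rot": [0,0,0]},{"grip": 255,"linear": [0.1,-0.01,0],"delta_rot": [0,0,0]},{"grip": 255,"linear": [0.1,-0.01,0],"delta_rot": [0,0,0]}]}}

```text
time: 10.7
ee_pos: [0.5972, 0.2028, 0.0566]
tcp_rot: [-179.9, -0.1, 173.1]
wrist_force: [-1.9, -0.1, 0.5]
opening: 0.0001
grasp_force: 1.1
```

Emit:
{"fn": "play_rows", "kwargs": {"targets": [{"grip": 255,"linear": [-0.3,0.04,0],"delta_rot": [0,0,0]},{"grip": 255,"linear": [-0.5,0.06,0.5],"delta_rot": [0,0,0]},{"grip": 255,"linear": [-0.5,0.06,3],"delta_rot": [0,0,0]},{"grip": 255,"linear": [-0.5,0.06,6],"delta_rot": [0,0,0]},{"grip": 255,"linear": [-0.5,0.06,9],"delta_rot": [0,0,0]},{"grip": 255,"linear": [-3,0.06,11],"delta_rot": [0,0,0]},{"grip": 255,"linear": [-7,0.06,12],"delta_rot": [0,0,0]},{"grip": 255,"linear": [-11,0.06,12],"delta_rot": [0,0,0]},{"grip": 255,"linear": [-15,0.06,12],"delta_rot": [0,0,0]},{"grip": 255,"linear": [-18,0.06,12],"delta_rot": [0,0,0]}]}}

```text
time: 11.7
ee_pos: [0.4154, 0.2032, 0.1773]
tcp_rot: [-179.9, 0.0, 173.1]
wrist_force: [0.8, 1.3, 0.3]
opening: -0.0001
grasp_force: 0.0
```

Run:
```python
from h import *
p=bot.camera("top"); s=bot.camera("scene")
cv2.imwrite("pics/i.png",np.hstack([cv2.resize(q["color"][y:y+120,x:x+80,::-1],(400,600),interpolation=2) for q,x,y in((p,105,130),(s,345,170))]))
o=bot.get_obs(); print(o["time"],o["ee_pos"],o["wrist_force"])
for t in("wide_loom_stop","wide_loom_pin_top"):
  for r in bot.pinpoint(p,t)[:2]: print(t,r,at_z(p,r["pixel"],.055))
```

```text
11.8 [0.41482438 0.20337106 0.17794303] [ 0.78915504  0.88183088 -0.08138008]
wide_loom_stop {'pixel': [147.3, 169.6], 'conf': 0.8} [0.60553366 0.20368502 0.055     ]
wide_loom_pin_top {'pixel': [137.8, 199.6], 'conf': 0.42} [0.55345526 0.21664746 0.055     ]
```

View pics/i.png

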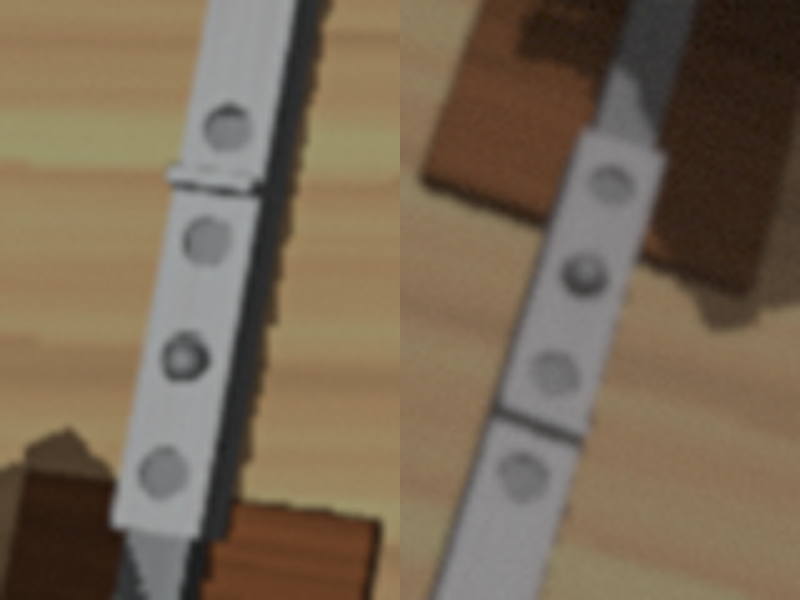

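The pin is up and domed in the next hole (crop 185, 357, as at the start). The stop is about 40 mm further on and the robot is clear.

```bash
python3 -c "
from workcell import bot
print(bot.job_done())"
```

```text
the job is handed in; nothing more can be done
None
```

The wide loom is lengthened by one hole: its pin has sprung up in the next hole about 40 mm on, the narrow loom was not touched, and the job was handed in at about 12 s.

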